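# Push a spent battery pack under the sprung flap of the return box

### The job

A spent battery pack lies on the loading deck of the battery return box. Swing the box's spring-closed flap inward by its side push bar with one fingertip and hold it open while the other finger pushes the pack under it, until the pack drops down the chute into the tray; then let the flap close. Only push: do not lift the pack, do not shove it against the closed flap, and leave the other things on the bench alone.

Things in the scene. Friction and masses are not known exactly. Their poses are not given: they have to be found in the camera images.
- return_box: Grey steel battery return box, fixed to the bench; it turns up to 0.3 rad with the start. Origin: on the bench top, under the closed flap, midway across. Its x axis is the way the pack is pushed (away from the robot), y left, z up. Offsets in the other entries are in this frame.
- deck_end (a point): Middle of the far edge of the loading deck, on its surface: x = -8 mm, 60 mm above the bench. The flat deck is 76 mm wide and runs from x = -150 mm to here, with 8 mm high guide strips along both edges that leave a channel 60 mm wide. From here a steel chute falls at 46 degrees, under the flap, into the tray.
- lintel (a point): Top middle of the upright frame over the opening, 124 mm above the bench. The frame stands at x = -6 to 8 mm; its opening is 60 mm wide, its cheeks 8 mm thick.
- tray (a point): Middle of the open tray's floor behind the flap, at x = 90 mm, 6 mm above the bench. The tray ends at x = 152 mm, is 78 mm wide outside and has walls 90 mm high above the bench.
- flap (a joint): Opening angle of the flap, rad: 0 closed, growing as it swings inward (away from the robot) and up; stop at 1.4. A light spring closes it (2 to 6 N at the push bar). Hinge axis along y, 116 mm above the bench at x = 0. The pack fits under it fully above about 0.9 rad, but its front may follow behind the flap as the flap swings up.
- flap_edge (a point): Middle of the flap's lower edge, 54 mm from the hinge axis. The flap is a plain steel plate 57 mm wide and 3 mm thick; closed, it hangs to 2 mm above deck level.
- push_bar (a point): Middle (y = 77) of the push bar: level dark rod, 9 mm thick, left of the box, y = 46 to 108 mm; one piece with the flap, 42 mm from the hinge axis. Closed: x = -24, 82 mm above the bench. Pushed along +x it opens the flap: at x = 0, 0.61 rad and 74 mm high; at x = 24 mm, 1.22 rad and 82 mm. Below it is only the bench, so a fingertip just over deck level meets it.
- pack: Black battery pack, block 62 (x) by 46 (y) by 20 mm (z), about 0.15 kg, flat on the deck in the channel, long side about along the box's x, front 10 to 50 mm short of the flap. Origin: centre of its underside. Pushed under the open flap, it tips over the deck's end once its middle is past it, and slides down the chute by itself.
- tape_roll: Grey tape roll lying flat, 70 mm across, 18 mm high; right of the box. Leave alone. Origin: centre of underside.
- screw_tin: Round aluminium tin, 60 mm across, 32 mm high; left of the box. Leave alone. Origin: centre of underside.
- driver: Screwdriver, 170 mm, lying at the right. Leave alone.
- meter: Yellow handheld meter, 150 by 75 by 34 mm, lying at the left. Leave alone. Origin: centre of underside.
- radio: Black radio handset lying at the right, 55 by 110 by 35 mm with a short stub aerial on its left end. Leave alone. Origin: centre of underside.
- mug: White mug, 80 mm across, 90 mm high, at the far left. Leave alone. Origin: centre of underside.
- cleaner: White closed bottle, 50 mm across, 140 mm high, at the far right. Leave alone. Origin: centre of underside.

How it is judged:
On the way:
1. one finger holds the flap open while the other pushes the pack under it: fingers touch both, flap open more than 0.5 rad, the pack's front past the flap (value of joint flap above 0.5 rad and contact force between the fingers and flap above 0.3 N and contact force between the fingers and pack above 0.1 N and x of pack in the frame of return_box above -0.026 m), for 0.05 s.
At the end, for the whole second after the job is handed in: The pack lies at rest in the tray behind the flap (its underside's centre 12 to 150 mm beyond the flap, within 40 mm of the middle, less than 45 mm above the bench) and the flap is closed to within 0.06 rad (x of pack in the frame of return_box between 0.012 and 0.15 m and y of pack in the frame of return_box between -0.04 and 0.04 m and z of pack in the frame of return_box below 0.045 m and value of joint flap below 0.06 rad and linear speed of pack below 0.02 m/s); the robot touches nothing.
It fails at once if the pack is lifted (more than 12 mm above the deck) (height (world z) of pack above 0.072 m).
It fails at once if the pack is shoved against the closed flap (contact force between pack and flap above 1.5 N and value of joint flap below 0.35 rad and x of pack in the frame of return_box below -0.015 m).
It fails at once if another thing on the bench is moved by more than 30 mm (distance of any of tape_roll, screw_tin, driver, meter, radio, mug, cleaner from where it was at the start of the episode above 0.03 m).
It also fails if it takes over 48 s, if anything falls off the work surface, if the arm or the gripper's body presses on something with over 40 N, if the wrist force passes 120 N, or if a joint passes its speed limit or range.

### The arm

A 6-joint arm with a two-finger parallel gripper is mounted at the origin on the work surface. World frame = base frame: x ahead of the robot, y to its left, z up, the work surface at z = 0. Lengths are in m, angles in rad, forces in N, time in s.
With the tool pointing down it reaches from about 0.35 to 0.725 m from the base axis. Payload 6 kg.
Tool frame: the origin (TCP) lies midway between the tips of the shut fingers; the grasp point (between the pads) lies manip.hold_point_z behind it (manip.hold_point_z is the distance from the TCP to the grasp point, in m); z points along the fingers, y is the line along which they close (so a half turn about z gives the same grasp; the last joint's range is limited). The gripper opens to 85 mm and grips with 20 to 120 N. Pads are 22 mm wide; open, the fingers measure 114 mm over their backs; the gripper's body (76 mm by 85 mm) begins 54 mm behind the grasp point. The pads swing forward as they close: fully open they stand 13 mm farther back than shut.
Start: joints at [1.457, 0.04, 0.085, 0, -1.615, -0.334], TCP at [0.26, 0.541, 0.231] pointing down, gripper open.
Joint ranges: [-2.56, 2.56], [-1.29, 2.01], [-1.08, 1.49], [-3.29, 1.98], [-2.81, -0.18], [-2.99, 2.99]. Speed limits (rad/s): [2.57, 2.57, 3.01, 3.14, 3.14, 3.14].

### API

Orientations are given as a unit quaternion [x, y, z, w].
In Python, from station import manip gives the robot as it stands. The module is installed in compiled form; this text tells all that it offers.
- The arm moves only by the tool send_rows, never from a script. Its argument "series" is one flat list of numbers, 4 for each row, row after row: the shift along the tool's x, y, z in mm, then the turn about the tool's z in degrees. A call has 1 to 20 rows; each row is the pose to reach, as a shift and turn from the pose commanded when the call began, along the tool's axes at that moment; what a row does not reach only later rows make up. A row lasts 1/8 s, in which the tool goes at most 62.5 mm and 10.7 degrees, less where a joint would pass 70% of its speed; a pose out of reach is approached as far as the arm can. A call with a gripper value outside its range is refused whole. "gripper" is the closure in counts, from 0 (fully open) to 255 (shut), set as the call begins (left out, the last holds). The fingers move at their own pace and stop on an object; "newtons" is the grip in N (left out, the last holds). Time passes only in rows, so rows that repeat a pose let the fingers close. It gives the time, the measured TCP pose, the force, the opening and the grip force at its end, in the units of the state.
- manip.sense(): the state, without advancing time (a new reading comes with each control period).
- manip.grab_frame(name): name is "side" or "top"; returns a dict with "pixels" (420x560x3 uint8, red, green, blue), "mtx" (3x3 intrinsics, pixels), "k1" (the pictures are not rectified: a ray, as slopes to the right and down, at radius r is drawn at 1 + k1 r^2 times it, then the intrinsics apply), "origin" and "orientation" of the camera in the world. Camera axes: x right, y down, z forward; pixel columns grow to the right and rows downward; lengths in m; the calibration is good to about 2 mm. A picture is of the moment at which its call begins. There is no depth.
- manip.close_job(): hands the job in; it is judged then, once.
The state is a dict: "time": time; "joint_pos": joint angles; "joint_velocities": joint speeds; "tau": joint torques, N m; "position": TCP position; "tcp_rot": TCP orientation; "ft_force": force on the tool from outside, world axes, zero at the start; "torque": the same for the moment, N m; "width": finger opening in m; "finger_force": force on a finger pad.
Only numpy, scipy, OpenCV 4.12 (cv2) and the standard library are available. Lean on these libraries where they do the work, as an engineer would, in place of code of your own. Each camera call takes 0.05 s, during which the arm holds its last target. There are 200 camera calls.

## Working session

There is one attempt and no reset: what is moved stays moved. The work goes in short steps, Python scripts to look and compute and a tool call to move; the robot and the scene stay as the last step left them, time stands still between calls to the robot, and variables do not carry over. Pictures are saved under pics/ and viewed, at most 10 in all, crops included, and the job is handed in when it is done.

Besides the shell and the picture viewer there is one more tool, called after ">>>" as name(argument=value, ...), one argument or row to a line, values as JSON. send_rows: Moves the arm, as the interface text tells. Its arguments: {"type":"object","properties":{"series":{"type":"array","items":{"type":"number"}},"gripper":{"type":"number"},"newtons":{"type":"number"}},"required":["series"]}

```bash
mkdir -p pics; cat > h.py <<'E'
import numpy as np, cv2
from station import manip
from scipy.spatial.transform import Rotation as R
def grab(n,f=None):
    g=manip.grab_frame(n)
    if f: cv2.imwrite('pics/'+f,cv2.cvtColor(g['pixels'],cv2.COLOR_RGB2BGR))
    return g
def ray(g,uv):
    K=np.array(g['mtx']); k=g['k1']
    d=cv2.undistortPoints(np.array(uv,float).reshape(-1,1,2),K,np.array([k,0,0,0.])).reshape(-1,2)
    d=np.c_[d,np.ones(len(d))]
    return np.array(g['origin']),R.from_quat(g['orientation']).apply(d)
def plane(g,uv,z):
    o,d=ray(g,uv); return o+d*((z-o[2])/d[:,2])[:,None]
def proj(g,p):
    q=R.from_quat(g['orientation']).inv().apply(np.atleast_2d(p)-np.array(g['origin']))
    return cv2.projectPoints(q,np.zeros(3),np.zeros(3),np.array(g['mtx']),np.array([g['k1'],0,0,0.]))[0].reshape(-1,2)
E
python3 - <<'E'
from h import *
for n in('top','side'):
    g=grab(n,n+'0.png'); print(n,g['origin'],g['orientation'],g['k1'],g['mtx'])
s=manip.sense(); print(s,manip.hold_point_z)
E
```

```text
top [ 0.30890421 -0.01478383  1.4123545 ] [ 0.72562924 -0.67952864  0.07259598 -0.08020506] -0.006571210216218248 [[496.15227027   0.         277.06524063]
 [  0.         496.15227027 208.48624251]
 [  0.           0.           1.        ]]
side [0.55784915 0.86165061 0.82054369] [-0.03808045  0.90712649 -0.4190823   0.00643751] -0.06957115646703275 [[474.64531667   0.         288.23015185]
 [  0.         474.64531667 208.61371055]
 [  0.           0.           1.        ]]
{'time': 0.1, 'joint_pos': array([ 1.45672590e+00,  4.07463334e-02,  8.39131082e-02, -3.87766342e-04,
       -1.61551160e+00, -3.33688067e-01]), 'joint_velocities': array([-0.00057757, -0.00023619,  0.00329902,  0.00115669,  0.00167173,
       -0.00081434]), 'tau': array([-5.59315798e-03, -3.69342828e+01,  3.48282373e+01,  6.95166618e+00,
       -4.54524983e-03,  2.75793042e-06]), 'position': array([0.25958654, 0.540609  , 0.23038716]), 'tcp_rot': array([ 9.75045122e-01, -2.22005344e-01, -1.07680714e-04,  7.90813285e-04]), 'ft_force': array([-0.23590492,  0.31903445, -0.32758705]), 'torque': array([-0.00159066, -0.04344907, -0.01269056]), 'finger_force': 0.0, 'width': 0.08519668202237526} 0.0187
```

View pics/top0.png

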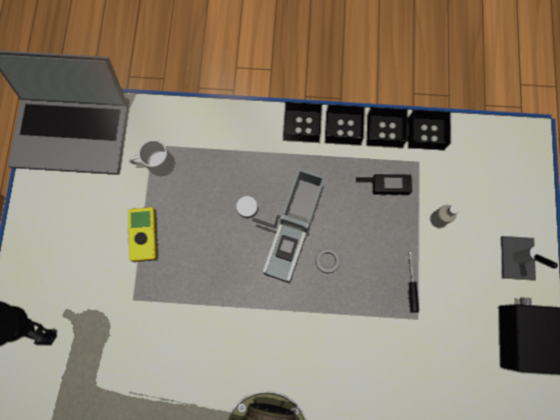

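View pics/side0.png

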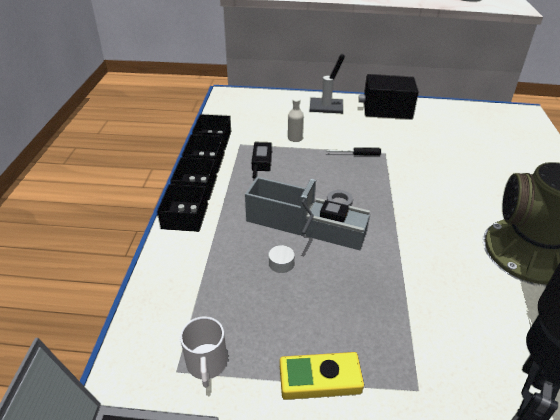

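The top view shows the box around (290,225), with its deck toward the robot and the pack at (288,247). The push bar is at (265,224) and the tin at (247,206). The side view shows the lintel at (308,190), the pack at (334,211) and the bar at (307,243). I'll enlarge both.

```bash
python3 - <<'E'
import cv2
a=cv2.imread('pics/top0.png')[160:285,230:345]; cv2.imwrite('pics/topc.png',cv2.resize(a,None,fx=4.8,fy=4.8,interpolation=cv2.INTER_CUBIC))
a=cv2.imread('pics/side0.png')[170:280,235:385]; cv2.imwrite('pics/sidec.png',cv2.resize(a,None,fx=5,fy=5,interpolation=cv2.INTER_CUBIC))
E
```

```text
(no output)
```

View pics/topc.png

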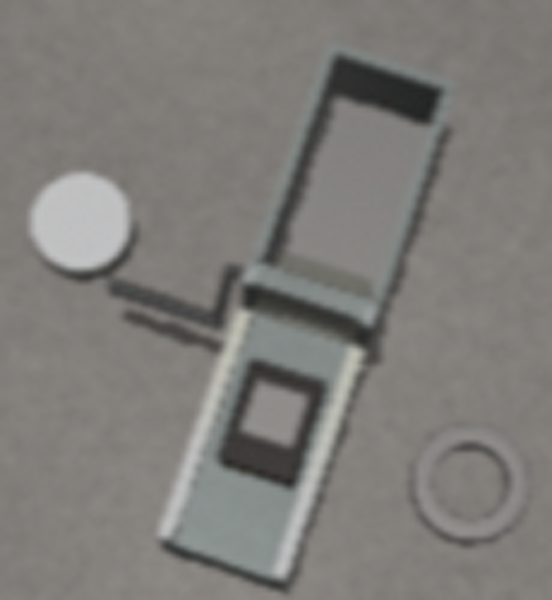

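View pics/sidec.png

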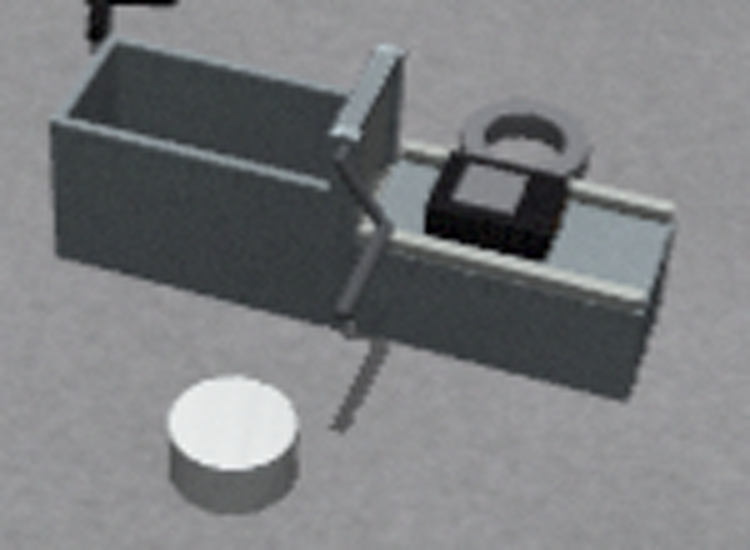

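The crops show the deck's near corners at crop (162,540) and (288,585), and the tray's far corners at (333,52) and (446,90). The bar runs from (113,288) to (218,320), and the pack's top corners are clear. I'll fit the box and pack poses from these.

```bash
cat > fit.py <<'E'
from h import *
from scipy.optimize import least_squares
gt=grab('top'); gs=grab('side')
T=lambda p:(np.array(p)+.5)/4.8-.5+[230,160]
S=lambda p:(np.array(p)+.5)/5-.5+[235,170]
M=[(-150,38,68),(-150,-38,68),(152,39,90),(152,-39,90),(-24,108,82),(-24,46,82),(-6,38,124),(-6,-38,124),(8,38,124),(8,-38,124)]
P=T([(162,540),(288,585),(333,52),(446,90),(113,288),(218,320),(243,281),(372,322),(252,264),(382,302)])
Ms=[(-150,38,68),(-150,-38,68),(-150,38,0),(152,39,90),(152,-39,90),(-24,108,82),(-24,46,82)]
Ps=S([(640,298),(674,208),(628,400),(52,122),(113,40),(346,325),(386,232)])
def w(q,m): 
    m=np.array(m)/1000.; c,s=np.cos(q[2]),np.sin(q[2])
    return np.c_[q[0]+c*m[:,0]-s*m[:,1],q[1]+s*m[:,0]+c*m[:,1],m[:,2]]
def f(q,a=1,b=1): return np.r_[a*(proj(gt,w(q,M))-P).ravel(),b*(proj(gs,w(q,Ms))-Ps).ravel()]
for a,b in((1,0),(0,1),(1,1)):
    r=least_squares(f,[.4,0,0],args=(a,b)); print(r.x,np.round(r.fun,1))
q=r.x
def tobox(p): 
    c,s=np.cos(q[2]),np.sin(q[2]); d=p[:,:2]-q[:2]; return np.c_[c*d[:,0]+s*d[:,1],-s*d[:,0]+c*d[:,1]]*1000
pk=tobox(plane(gt,T([(250,362),(326,380),(295,487),(220,462)]),.08)); print('pack',np.round(pk,1),pk.mean(0))
pk=tobox(plane(gs,S([(428,208),(455,152),(568,178),(551,235)]),.08)); print('packS',np.round(pk,1),pk.mean(0))
print('tin',tobox(plane(gt,T([(80,222)]),.032)),'roll',tobox(plane(gt,T([(470,486)]),.018)))
E
python3 fit.py
```

```text
[ 0.56013853 -0.03918282 -0.26195118] [-0.5  0.4 -0.1  0.1 -1.1 -2.2  2.1 -1.4  0.4  0.3  0.   0.8 -0.3  0.7
  0.2  1.2 -0.4 -0.7 -0.3  0.5  0.  -0.   0.  -0.   0.  -0.   0.  -0.
 -0.  -0.   0.  -0.   0.  -0. ]
[ 0.56189786 -0.034336   -0.26160009] [-0.  -0.  -0.  -0.  -0.  -0.   0.  -0.  -0.  -0.  -0.   0.  -0.  -0.
 -0.   0.  -0.  -0.  -0.  -0.   1.2  1.3  1.1 -0.6  0.2  1.3 -1.   0.7
 -1.1 -0.7 -0.2 -2.2 -0.2 -0.4]
[ 0.56090207 -0.03785957 -0.26395006] [-1.1 -0.  -0.7 -0.2 -1.5 -2.4  1.7 -1.6 -0.  -0.1 -0.5  0.4 -0.7  0.4
 -0.3  1.  -0.9 -1.  -0.7  0.2  1.5  0.3  1.4 -1.4  0.4  0.4 -0.4 -0.3
 -0.5 -1.6  0.2 -3.2  0.2 -1.4]
pack [[-39.1  20.4]
 [-34.9 -23.6]
 [-98.  -26.3]
 [-98.3  18. ]] [-67.57293451  -2.86531113]
packS [[-38.1  25. ]
 [-38.6 -20.4]
 [-95.8 -20.8]
 [-98.4  23.1]] [-67.70225552   1.71514746]
tin [[ 15.53621177 145.40727354]] roll [[ -57.22380625 -122.27112961]]
```

```bash
cat > plan.py <<'E'
from h import *
Q=np.array([.5609,-.0377,-.2635])
def toworld(p): c,s=np.cos(Q[2]),np.sin(Q[2]); return Q[:2]+np.array([c*p[0]-s*p[1],s*p[0]+c*p[1]])/1000
def row(ax,ay,phi,ztcp,s,D=100):
    ph=np.radians(phi); a=np.array([ax,ay]); b=a-D*np.array([np.sin(ph),np.cos(ph)])
    m=toworld((a+b)/2); p=np.r_[m,ztcp/1000]
    r=R.from_quat(s['tcp_rot']); d=r.inv().apply(p-s['position'])*1000
    y=r.apply([0,1,0]); cur=np.arctan2(y[1],y[0]); want=np.pi/2-ph+Q[2]
    t=(cur-want+np.pi/2)%np.pi-np.pi/2   # tool z points down
    return np.round(np.r_[d,np.degrees(t)],1),np.round(b,1)
def fingers(s,D=100):
    r=R.from_quat(s['tcp_rot']); y=r.apply([0,1,0])[:2]; c,sn=np.cos(Q[2]),np.sin(Q[2])
    M=np.array([[c,sn],[-sn,c]]); m=M@(s['position'][:2]-Q[:2])*1000; y=M@y; y=y*np.sign(y[1])
    return 'A',np.round(m+y*D/2,1),'B',np.round(m-y*D/2,1),'phi',np.round(np.degrees(np.arctan2(y[0],y[1])),1),'tilt z',np.round(r.apply([0,0,1]),3),'z',s['position'][2]
E
python3 -c "
from plan import *
s=manip.sense()
print(row(-48,69,50,150,s),row(-48,69,50,56,s),fingers(s))"
```

```text
(array([430.3, 370.4,  81.1,  39.4]), array([-124.6,    4.7])) (array([430.3, 370.3, 175.1,  39.4]), array([-124.6,    4.7])) ('A', array([-432.3,  529.1]), 'B', array([-450.6,  430.8]), 'phi', np.float64(10.6), 'tilt z', array([-0.   , -0.001, -1.   ]), 'z', np.float64(0.23066120049058172))
```

>>> send_rows(
  series=[430, 370, 40, 39.4, 430, 370, 40, 39.4, 430, 370, 40, 39.4, 430, 370, 40, 39.4, 430, 370, 40, 39.4, 430, 370, 40, 39.4, 430, 370, 40, 39.4, 430, 370, 40, 39.4, 430, 370, 40, 39.4, 430, 370, 40, 39.4, 430, 370, 40, 39.4, 430, 370, 40, 39.4, 430, 370, 40, 39.4, 430, 370, 40, 39.4, 430, 370, 81, 39.4, 430, 370, 81, 39.4, 430, 370, 81, 39.4, 430, 370, 81, 39.4],
  gripper=0,
)

```text
time: 2.45
position: [0.4879, 0.0213, 0.1521]
tcp_rot: [0.843, -0.538, 0.001, -0.001]
ft_force: [0.5, 0.1, -0.5]
width: 0.0859
finger_force: 0.0
```

```bash
python3 -c "
from plan import *
s=manip.sense(); print(fingers(s),s['time'],s['joint_pos'].round(2),s['ft_force'].round(1))
print(row(-48,69,50,76,s),row(-48,69,50,56,s))
a=grab('top')['pixels'][150:290,210:350]; b=grab('side')['pixels'][110:290,230:390]
im=np.hstack([cv2.resize(a,(400,400),interpolation=2),cv2.resize(b,(400,450),interpolation=2)[:400]])
cv2.imwrite('pics/c1.png',im[:,:,::-1])"
```

```text
('A', array([-47.6,  70.1]), 'B', array([-124.1,    5.8]), 'phi', np.float64(50.0), 'tilt z', array([ 0.002,  0.   , -1.   ]), 'z', np.float64(0.1521348583799093)) 2.45 [ 0.46 -0.26 -0.34  0.   -1.49 -0.02] [ 0.5  0.1 -0.5]
(array([ 0.5,  1.2, 76.1,  0. ]), array([-124.6,    4.7])) (array([ 0.5,  1.3, 96.1,  0. ]), array([-124.6,    4.7]))
```

View pics/c1.png

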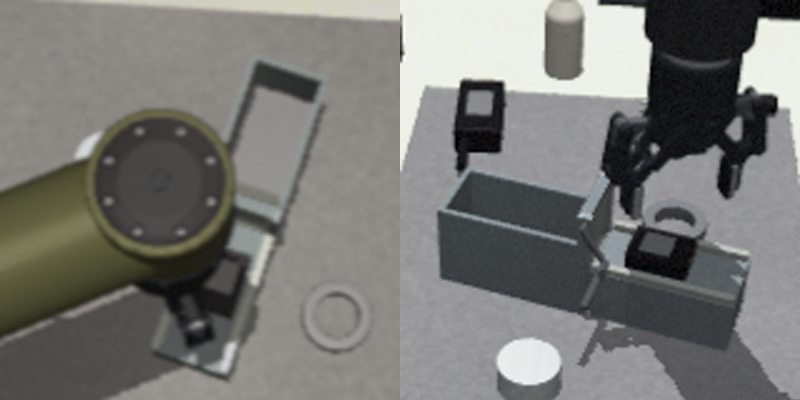

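The top view shows the near finger behind the pack at about (200,330). The side view shows the far finger at (632,212), short of the bar. I'll descend now.

>>> send_rows(
  series=[0, 1, 40, 0, 0, 1, 75, 0, 0, 1, 85, 0, 0, 1, 93, 0, 0, 1, 93, 0, 0, 1, 93, 0],
)

```text
time: 3.3
position: [0.487, 0.0209, 0.0586]
tcp_rot: [0.843, -0.538, 0.001, -0.001]
ft_force: [1.0, 0.5, -0.6]
width: 0.085
finger_force: 0.0
```

```bash
python3 -c "
from plan import *
s=manip.sense(); print(fingers(s),s['time'],s['ft_force'].round(1))
for p in [(-36,68,50,57),(-17,68,50,57),(-8,69,50,57),(2,70,50,57),(3,74,44,57),(3,78,38,57),(3,82,32,57),(5,85,27,57)]: print(p,*row(*p,s))
b=grab('side')['pixels'][130:280,240:390]
cv2.imwrite('pics/c2.png',cv2.resize(b,(600,600),interpolation=2)[:,:,::-1])"
```

```text
('A', array([-48.4,  69.5]), 'B', array([-124.9,    5.1]), 'phi', np.float64(50.0), 'tilt z', array([ 0.002,  0.   , -1.   ]), 'z', np.float64(0.058588553742086075)) 3.3 [ 1.   0.5 -0.6]
(-36, 68, 50, 57) [ 9.  -8.5  1.6  0. ] [-112.6    3.7]
(-17, 68, 50, 57) [ 21.3 -23.1   1.6   0. ] [-93.6   3.7]
(-8, 69, 50, 57) [ 26.3 -30.6   1.7   0. ] [-84.6   4.7]
(2, 70, 50, 57) [ 32.  -38.9   1.7   0. ] [-74.6   5.7]
(3, 74, 44, 57) [ 34.8 -42.5   1.7  -6. ] [-66.5   2.1]
(3, 78, 38, 57) [ 36.9 -45.9   1.7 -12. ] [-58.6  -0.8]
(3, 82, 32, 57) [ 38.9 -49.8   1.7 -18. ] [-50.   -2.8]
(5, 85, 27, 57) [ 41.9 -54.8   1.7 -23. ] [-40.4  -4.1]
```

View pics/c2.png

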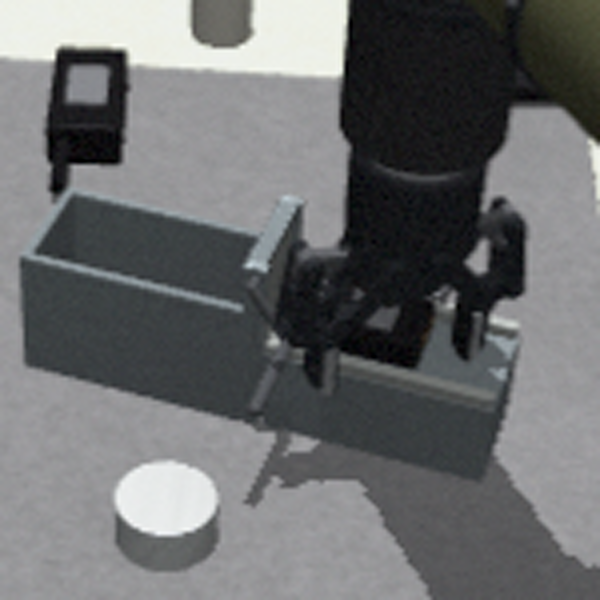

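The side view shows finger A's tip at about (320,390), short of the bar at (262,395). Finger B's tip is at (465,355), over the deck behind the pack. I'll project the expected tip positions to check the height.

```bash
python3 -c "
from plan import *
g=grab('side');s=manip.sense()
for n,p in (('A',(-48.4,69.5)),('B',(-124.9,5.1))):
  for z in (.06,.072,.08):
    w=toworld(np.array(p)); print(n,z,((proj(g,np.r_[w,z])-[240,130])*4).round())
"
```

```text
A 0.06 [[314. 401.]]
A 0.072 [[315. 386.]]
A 0.08 [[316. 376.]]
B 0.06 [[466. 363.]]
B 0.072 [[468. 348.]]
B 0.08 [[470. 338.]]
```

>>> send_rows(
  series=[4, -4, 1.5, 0, 9, -8.5, 1.5, 0, 13, -13, 1.5, 0, 17, -18, 1.5, 0, 21, -23, 1.5, 0, 21, -23, 1.5, 0],
)

```text
time: 4.15
position: [0.516, 0.011, 0.0553]
tcp_rot: [0.843, -0.538, -0.0, 0.001]
ft_force: [-3.2, 0.3, -0.5]
width: 0.0854
finger_force: 1.4
```

```bash
python3 -c "
from plan import *
s=manip.sense(); print(fingers(s),s['time'],s['ft_force'].round(1))
for p in [(-17,68,50,57),(-8,69,50,57),(2,70,50,57),(3,74,44,57),(3,78,38,57),(3,82,32,57),(5,85,27,57)]: print(p,*row(*p,s))
b=grab('side')['pixels'][130:280,240:390]
cv2.imwrite('pics/c3.png',cv2.resize(b,(600,600),interpolation=2)[:,:,::-1])"
```

```text
('A', array([-17.7,  67.5]), 'B', array([-94.3,   3.2]), 'phi', np.float64(50.0), 'tilt z', array([-0.001, -0.001, -1.   ]), 'z', np.float64(0.05532950667442535)) 4.15 [-3.2  0.3 -0.5]
(-17, 68, 50, 57) [ 0.1 -0.9 -1.7  0. ] [-93.6   3.7]
(-8, 69, 50, 57) [ 5.1 -8.4 -1.7  0. ] [-84.6   4.7]
(2, 70, 50, 57) [ 10.8 -16.7  -1.7   0. ] [-74.6   5.7]
(3, 74, 44, 57) [ 13.6 -20.3  -1.7  -6. ] [-66.5   2.1]
(3, 78, 38, 57) [ 15.7 -23.7  -1.7 -12. ] [-58.6  -0.8]
(3, 82, 32, 57) [ 17.7 -27.6  -1.7 -18. ] [-50.   -2.8]
(5, 85, 27, 57) [ 20.8 -32.6  -1.7 -23. ] [-40.4  -4.1]
```

View pics/c3.png

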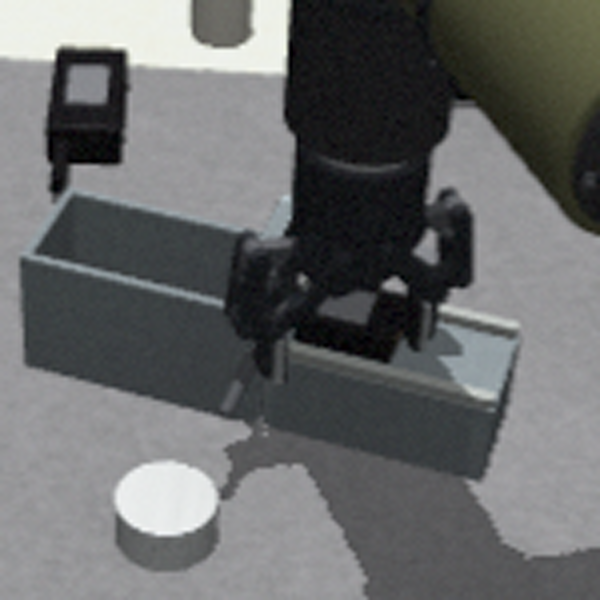

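Finger A's tip at (265,370) now pushes the bar, whose end is at (232,395), with 3 N of spring force. Finger B's tip at (420,340) is just at the pack's rear. I'll continue.

>>> send_rows(
  series=[2.5, -4, -1, 0, 5, -8.4, -1, 0, 8, -12.5, -1, 0, 11, -16.7, -1, 0, 11, -16.7, -1, 0],
)

```text
time: 4.82
position: [0.5363, 0.0076, 0.0575]
tcp_rot: [0.843, -0.538, 0.0, 0.001]
ft_force: [-5.3, -2.1, 1.8]
width: 0.0858
finger_force: 2.8
```

```bash
python3 -c "
from plan import *
s=manip.sense(); print(fingers(s),s['time'],s['ft_force'].round(1))
for p in [(3,74,44,57),(3,78,38,57),(3,82,32,57),(5,85,27,57),(6,88,22,57)]: print(p,*row(*p,s))
a=grab('top')['pixels'][150:270,230:330];b=grab('side')['pixels'][150:270,260:380]
cv2.imwrite('pics/c4.png',np.hstack([cv2.resize(a,(400,480),interpolation=2),cv2.resize(b,(400,480)
,interpolation=2)])[:,:,::-1])"
```

```text
('A', array([ 2.7, 69.5]), 'B', array([-73.9,   5.2]), 'phi', np.float64(50.0), 'tilt z', array([ 0.   , -0.001, -1.   ]), 'z', np.float64(0.057470789914997295)) 4.825 [-5.3 -2.1  1.8]
(3, 74, 44, 57) [ 1.9 -3.4  0.5 -6. ] [-66.5   2.1]
(3, 78, 38, 57) [  4.   -6.8   0.5 -12. ] [-58.6  -0.8]
(3, 82, 32, 57) [  6.  -10.7   0.5 -18. ] [-50.   -2.8]
(5, 85, 27, 57) [  9.1 -15.7   0.5 -23. ] [-40.4  -4.1]
(6, 88, 22, 57) [ 11.4 -20.3   0.5 -28. ] [-31.5  -4.7]
```

View pics/c4.png

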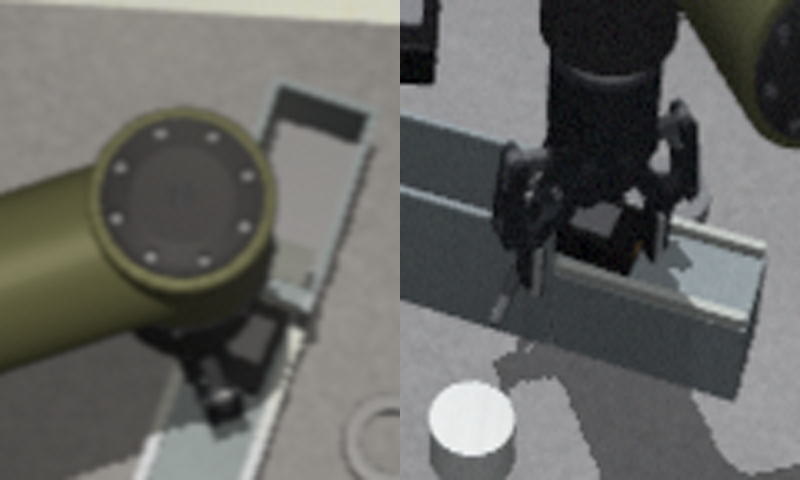

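The side view shows finger B at (656,250) against the pack, whose front is near the opening. Finger A holds the bar at (510,300). Next I rotate about A to drive the pack under the flap.

>>> send_rows(
  series=[1, -1.7, 0.3, -3, 2, -3.4, 0.3, -6, 3, -5, 0.3, -9, 4, -6.8, 0.3, -12, 5, -8.7, 0.3, -15, 6, -10.7, 0.3, -18, 7.5, -13.2, 0.3, -20.5, 9, -15.7, 0.3, -23, 9, -15.7, 0.3, -23],
)

```text
time: 6.05
position: [0.5538, 0.0063, 0.0565]
tcp_rot: [0.933, -0.359, -0.0, 0.001]
ft_force: [-4.8, -0.1, 0.8]
width: 0.0857
finger_force: 2.3
```

```bash
python3 -c "
from plan import *
s=manip.sense(); print(fingers(s),s['time'],s['ft_force'].round(1))
for p in [(6,88,22,57),(6,91,16,57),(-8,85,22,57),(-60,85,22,57)]: print(p,*row(*p,s))
a=grab('top')['pixels'][150:270,230:330];b=grab('side')['pixels'][150:270,260:380]
cv2.imwrite('pics/c5.png',np.hstack([cv2.resize(a,(400,480),interpolation=2),cv2.resize(b,(400,480)
,interpolation=2)])[:,:,::-1])"
```

```text
('A', array([ 4.4, 85.3]), 'B', array([-41. ,  -3.9]), 'phi', np.float64(26.9), 'tilt z', array([-0.001, -0.001, -1.   ]), 'z', np.float64(0.056497841559561654)) 6.05 [-4.8 -0.1  0.8]
(6, 88, 22, 57) [ 4.5 -3.4 -0.5 -4.9] [-31.5  -4.7]
(6, 91, 16, 57) [  8.3  -6.8  -0.5 -10.9] [-21.6  -5.1]
(-8, 85, 22, 57) [-6.6  5.6 -0.5 -4.9] [-45.5  -7.7]
(-60, 85, 22, 57) [-52.9  29.2  -0.5  -4.9] [-97.5  -7.7]
```

View pics/c5.png

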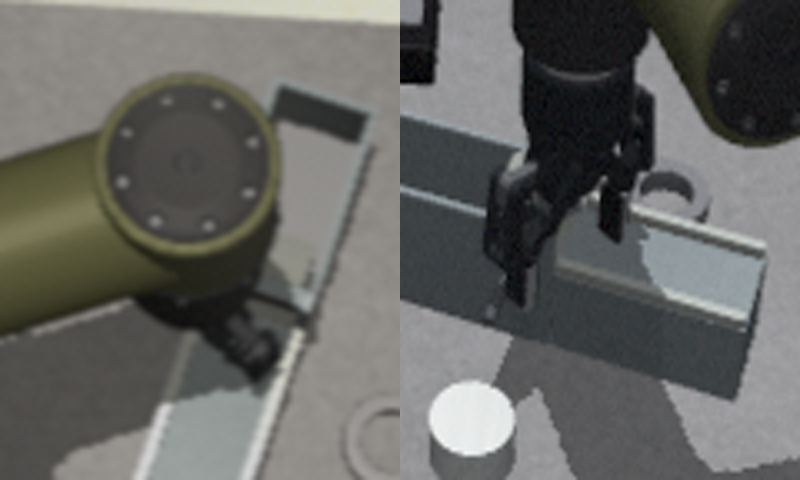

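The deck is now empty: the side view shows nothing ahead of finger B at (612,220), so the pack has tipped over the edge. I'll push a little further, wait, then back straight out and lift.

>>> send_rows(
  series=[2, -1.5, -0.5, -2.5, 4.5, -3.4, -0.5, -5, 4.5, -3.4, -0.5, -5, 4.5, -3.4, -0.5, -5, 4.5, -3.4, -0.5, -5, 4.5, -3.4, -0.5, -5, 4.5, -3.4, -0.5, -5],
)

```text
time: 7.02
position: [0.5592, 0.0059, 0.0569]
tcp_rot: [0.948, -0.318, -0.0, 0.001]
ft_force: [-5.8, -1.8, -0.7]
width: 0.0853
finger_force: 2.4
```

```bash
python3 -c "
from plan import *
s=manip.sense(); print(fingers(s),s['time'],s['ft_force'].round(1))
for p in [(-20,88,22,57),(-60,88,22,57),(-60,88,22,200),(-260,88,22,200)]: print(p,*row(*p,s))"
```

```text
('A', array([ 5.7, 88. ]), 'B', array([-31.7,  -4.7]), 'phi', np.float64(22.0), 'tilt z', array([-0.001, -0.001, -1.   ]), 'z', np.float64(0.056899000276922185)) 7.025 [-5.8 -1.8 -0.7]
(-20, 88, 22, 57) [-23.9   9.7  -0.1   0. ] [-57.5  -4.7]
(-60, 88, 22, 57) [-61.   24.6  -0.1   0. ] [-97.5  -4.7]
(-60, 88, 22, 200) [ -61.    24.8 -143.1    0. ] [-97.5  -4.7]
(-260, 88, 22, 200) [-246.5   99.7 -142.9    0. ] [-297.5   -4.7]
```

>>> send_rows(
  series=[-8, 3.2, 0, 0, -16, 6.5, 0, 0, -24, 9.7, 0, 0, -32, 13, 0, 0, -40, 16, 0, 0, -50, 20, 0, 0, -61, 24.6, 0, 0, -61, 24.6, -40, 0, -61, 24.6, -90, 0, -61, 24.6, -143, 0, -110, 44, -143, 0, -150, 60, -143, 0, -180, 73, -143, 0, -180, 73, -143, 0, -180, 73, -143, 0],
)

```text
time: 8.9
position: [0.3718, 0.0567, 0.2001]
tcp_rot: [0.948, -0.318, 0.0, -0.0]
ft_force: [-0.0, 1.0, 0.2]
width: 0.0853
finger_force: 0.0
```

```bash
python3 -c "
from plan import *
s=manip.sense(); print(fingers(s),s['time'],s['ft_force'].round(1))
a=grab('top')['pixels'][150:270,230:330];b=grab('side')['pixels'][150:270,260:380]
cv2.imwrite('pics/c6.png',np.hstack([cv2.resize(a,(400,480),interpolation=2),cv2.resize(b,(400,480)
,interpolation=2)])[:,:,::-1])"
```

```text
('A', array([-188.5,   88.3]), 'B', array([-225.8,   -4.5]), 'phi', np.float64(21.9), 'tilt z', array([ 0.001,  0.   , -1.   ]), 'z', np.float64(0.20009748274638084)) 8.9 [-0.   1.   0.2]
```

View pics/c6.png

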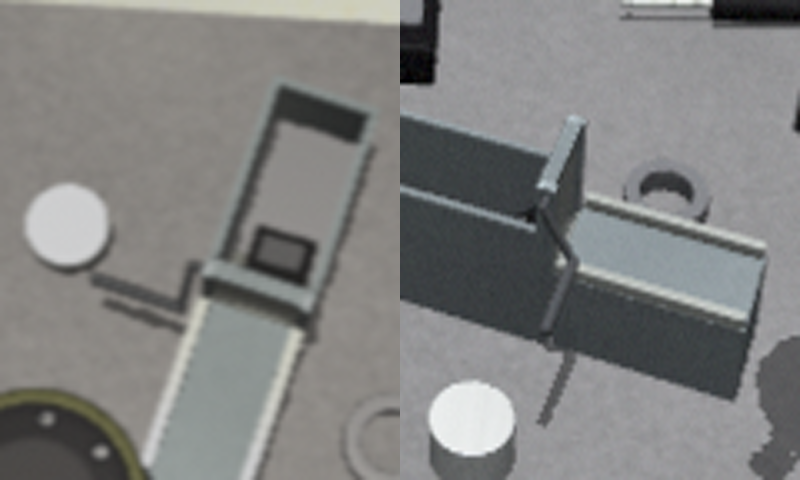

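The pack is in the tray behind the flap, with its label at crop (283,253), and the bar is back where it started. I'll check numerically that the flap is closed and where the pack rests.

```bash
python3 -c "
from plan import *
import time
def box(p): c,s=np.cos(Q[2]),np.sin(Q[2]); d=p[:,:2]-Q[:2]; return (np.c_[c*d[:,0]+s*d[:,1],-s*d[:,0]+c*d[:,1]]*1000).round(1)
g=grab('top');h=grab('side')
for z in(.03,.045,.06): print(z,box(plane(g,np.array([(283,253),(315,237),(258,226),(305,280),(250,268)])/4.+[230,150],z)).tolist())
for n,G,(r0,r1,c0,c1) in(('top',g,(214,232,250,276)),('side',h,(195,262,293,315))):
  o=cv2.cvtColor(cv2.imread('pics/'+n+'0.png'),6).astype(np.float32)[r0:r1,c0:c1]; w=cv2.cvtColor(G['pixels'],7).astype(np.float32)[r0:r1,c0:c1]
  print(n,cv2.phaseCorrelate(o,w),np.abs(o-w).mean(),np.abs(o-w).max())
"
```

```text
0.03 [[45.8, -8.5], [64.2, -26.5], [58.7, 14.5], [32.2, -29.5], [27.9, 10.2]]
0.045 [[42.6, -8.9], [60.8, -26.7], [55.4, 13.9], [29.2, -29.6], [24.9, 9.6]]
0.06 [[39.4, -9.3], [57.4, -26.8], [52.0, 13.3], [26.1, -29.8], [21.8, 9.1]]
top ((0.536340307616074, -0.05031476132323576), 1.0017045569517975) 8.168803 13.0
side ((-0.025755198443942362, -0.08546813406083942), 0.9948688646157583) 3.1852102 41.0
```

```bash
python3 -c "
from station import manip
print(manip.close_job())"
```

```text
the job is handed in; nothing more can be done
None
```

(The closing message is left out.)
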